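# Loosen the reverse-threaded blade nut of a shop fan

## Task

The shop's desk fan lies on its back on the bench with the front guard off. The winged nut in the middle of its blades has a reverse (left-hand) thread: loosen it by about a sixth of a turn (60 degrees), never tightening it, so that it is loose but still on its shaft, then let go. Do not turn the star knob on the drilling jig.

Things in the scene. Friction and masses are not known exactly. Their poses are not given: they have to be found in the camera images.
- fan: White desk fan on its back, fixed in a plywood cradle. Origin on the bench under the turning axis (vertical), z up. Four round grey blades reach 116 mm from the axis, tops below 116 mm; white wire guard rim of radius 145 mm, 99 mm high; a wooden dowel locking the blades 112 mm out on +y, 122 mm high. The grey hub (62 mm across) ends 118 mm high; the blade nut sits on it.
- blade_nut_grip (a point): Grip point of the plastic blade nut: a black flange 52 mm across, 10 mm high, with one upright white bar (two wings) across its top, 46 mm long, 14 mm thick, 36 mm high. The point is on the turning axis, 24 mm above the flange, 12 mm below the bar's top, 152 mm above the bench. x runs along the bar, y across it, z up; it turns with the nut.
- blade_nut (a joint): Turn of the blade nut in rad: 0 is tight, and it grows as the nut turns clockwise seen from above. The nut starts between 0 and 0.1. It is stiff: about 0.08 N m turns it, and it stays where it is left. It does not rise noticeably.
- jig_knob (a joint): Turn in rad, clockwise seen from above, of the black five-lobed star knob (48 mm across, top 69 mm above the bench) on the hinge-drilling jig, a wooden board 200 x 100 mm with an aluminium fence on the fan's other side of the bench. It starts at 0 and is to be left alone.
Mind the look-alikes: they are no part of the job. There is more than one size of the part that bears jig_knob; the job needs the smaller.

How it is judged:
By the outcome, as a careful person would: the job done as asked, in the order asked, and still so for the second after the job is handed in, with the robot touching nothing.
It also fails if it takes over 35 s, if anything falls off the work surface, if the arm or the gripper's body presses on something with over 40 N, if the wrist force passes 120 N, or if a joint passes its speed limit or range.

## Robot

A 6-joint arm with a two-finger parallel gripper is mounted at the origin on the work surface. World frame = base frame: x ahead of the robot, y to its left, z up, the work surface at z = 0. Lengths are in m, angles in degrees, forces in N, time in s.
With the tool pointing down it reaches from about 0.4 to 0.825 m from the base axis. Payload 7 kg.
Tool frame: the origin (TCP) lies on the centre line of the jaws, within the pads' length; the fingertips stand 22 mm ahead of it and the grasp point (between the pads) lies 3 mm ahead of it; z points along the fingers, y is the line along which they close (so a half turn about z gives the same grasp; the last joint's range is limited). The gripper opens to 88 mm and grips with 3 to 60 N. Pads are 19 mm wide; open, the fingers measure 130 mm over their backs; the gripper's body (78 mm by 193 mm) begins 47 mm behind the grasp point.
Start: joints at [84.746, 20.546, 0.682, 0, -70.136, -16.507], TCP at [0.25, 0.627, 0.249] pointing down, gripper open.
Joint ranges: [-176.03, 176.03], [-82.01, 121.73], [-58.28, 71.71], [-173.87, 95.51], [-174.79, -0.11], [-173.66, 173.66]. Speed limits (degrees/s): [136.94, 136.94, 172.46, 180, 180, 180].

## Interface

Orientations are given as [roll, pitch, yaw] about the fixed x, y, z axes, in that order (R = Rz(yaw) Ry(pitch) Rx(roll)).
In Python, from plant import get_state, cams, r gives the robot as it stands.
- The arm moves only by the tool apply_moves, never from a script. Its argument "targets" is a list of rows, each an object with "dp": the shift along the world's x, y, z in m, a list of three; "yaw": the turn about the world's z in degrees. In form: [{"dp": [x, y, z], "yaw": yaw}, ...]. A call has 1 to 20 rows; each row is the pose to reach, as a shift and turn from the pose commanded when the call began; what a row does not reach only later rows make up. A row lasts 1/12 s, in which the tool goes at most 41.7 mm and 7.16 degrees, less where a joint would pass 70% of its speed; a pose out of reach is approached as far as the arm can. A call with a gripper value outside its range is refused whole. "grip" is the gripper command: -1 is fully open, 1 is shut, values between are in proportion, set as the call begins (left out, the last holds). The fingers move at their own pace and stop on an object; "squeeze" is the grip in N (left out, the last holds). Time passes only in rows, so rows that repeat a pose let the fingers close. It gives the time, the measured TCP pose, the force, the opening and the grip force at its end, in the units of the state.
- get_state(): the state, without advancing time (a new reading comes with each control period).
- cams.capture(name): name is "scene" or "top" or "wrist"; returns a dict with "image" (420x560x3 uint8, red, green, blue), "range_z" (420x560 float32, m along the optical axis (not along the pixel's ray), 0 where there is no reading), "fx", "fy", "cx", "cy" (pixels), "k1" (the pictures are not rectified: a ray, as slopes to the right and down, at radius r is drawn at 1 + k1 r^2 times it, then the intrinsics apply), "R" (3x3) and "t" (3): a world point X has camera coordinates R X + t; the wrist camera has in their place "T_tool_cam" (4x4, takes a point from camera to tool coordinates, whose origin is the TCP and whose axes are the flange's). Camera axes: x right, y down, z forward; pixel columns grow to the right and rows downward; lengths in m; the calibration is good to about 2 mm. A picture is of the moment at which its call begins: read the wrist's pose just before it.
- r.close_job(): hands the job in; it is judged then, once.
The state is a dict: "time_s": time; "joints": joint angles; "qd": joint speeds; "joint_torque": joint torques, N m; "tcp_pos": TCP position; "eef_rot": TCP orientation; "contact_force": force on the tool from outside, world axes, zero at the start; "moment": the same for the moment, N m; "gripper_width": finger opening in m; "gripper_force": force on a finger pad.
Only numpy, scipy, OpenCV 4.12 (cv2) and the standard library are available. Lean on these libraries where they do the work, as an engineer would, in place of code of your own. Each camera call takes 0.05 s, during which the arm holds its last target. There are 200 camera calls.

## Working session

There is one attempt and no reset: what is moved stays moved. The work goes in short steps, Python scripts to look and compute and a tool call to move; the robot and the scene stay as the last step left them, time stands still between calls to the robot, and variables do not carry over. Pictures are saved under pics/ and viewed, at most 10 in all, crops included, and the job is handed in when it is done.

Besides the shell and the picture viewer there is one more tool, called in YAML: its name, and indented under it one key for each argument. apply_moves: Moves the arm, as the interface text tells. Its arguments: {"type":"object","properties":{"targets":{"type":"array","items":{"type":"object","properties":{"dp":{"type":"array","items":{"type":"number"}},"yaw":{"type":"number"}}}},"grip":{"type":"number"},"squeeze":{"type":"number"}},"required":["targets"]}

```bash
mkdir -p pics
cat > h.py <<'E'
import numpy as np, cv2
from plant import get_state, cams, r
from scipy.spatial.transform import Rotation as Ro
def cloud(name):
    s=get_state(); c=cams.capture(name)
    z=c["range_z"]; h,w=z.shape
    v,u=np.mgrid[:h,:w]
    K=np.array([[c["fx"],0,c["cx"]],[0,c["fy"],c["cy"]],[0,0,1.]])
    p=cv2.undistortPoints(np.stack([u,v],-1).reshape(-1,1,2).astype(np.float64),K,np.array([c["k1"],0,0,0,0.])).reshape(h,w,2)
    P=np.dstack([p*z[...,None],z])
    if "R" in c: X=(P-np.array(c["t"]))@np.array(c["R"])
    else:
        T=np.array(c["T_tool_cam"]); R=Ro.from_euler('xyz',s["eef_rot"],degrees=True).as_matrix()
        X=(P@T[:3,:3].T+T[:3,3])@R.T+np.array(s["tcp_pos"])
    X[z==0]=np.nan
    return c["image"],X,s
def save(n,im): cv2.imwrite("pics/"+n,im[...,::-1])
E
python3 - <<'E'
from h import *
print(get_state())
for n in ("scene","top"):
    im,X,s=cloud(n); save(n+"1.png",im); np.save(n+".npy",X)
E
```

```text
{'time_s': 0.0, 'joints': array([ 8.47457123e+01,  2.05914013e+01,  6.34953180e-01, -2.05863322e-02,
       -7.01351461e+01, -1.65057699e+01]), 'qd': array([ 0.1229064 ,  0.0249303 ,  0.02690466,  0.01668162,  0.00233894,
       -0.06394636]), 'joint_torque': array([-8.58264157e-04, -5.82719421e+01,  2.93044227e+01,  6.99798077e+00,
        6.82516897e-03, -1.62788510e-04]), 'tcp_pos': array([0.25010136, 0.62648174, 0.24763053]), 'eef_rot': array([ 1.79906682e+02, -7.47055351e-03, -2.17670623e+01]), 'contact_force': array([-0.14558987, -0.19903252, -0.46781838]), 'moment': array([0.0028745 , 0.00130707, 0.00480196]), 'gripper_force': 0.0, 'gripper_width': 0.08723195173115093}
```

View pics/top1.png

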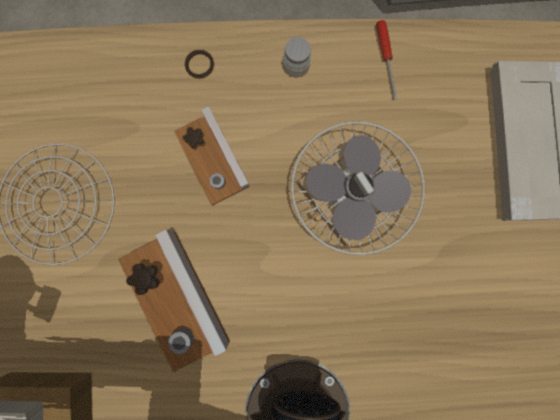

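View pics/scene1.png

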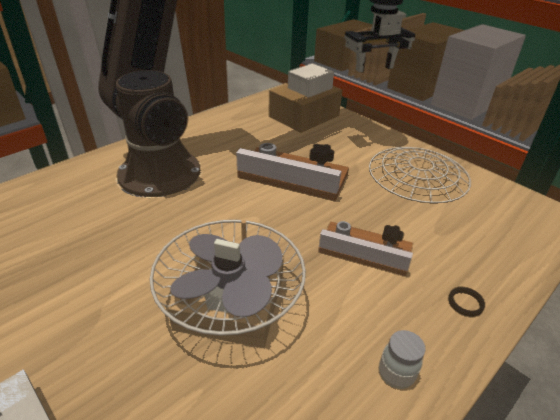

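The top view shows the fan at about (357,188) with the white bar at (363,183), and the two jigs to its left. The scene view has the bar at (227,250) and the dowel near (244,232). Next I'll measure the bar.

Run:
```python
from h import *
for n in ("top","scene"):
    X=np.load(n+".npy"); u0,v0=((363,183) if n=="top" else (227,250))
    print(n,X[v0,u0])
    S=X[v0-60:v0+60,u0-60:u0+60].reshape(-1,3)
    c=X[v0,u0]
    for lo,hi in ((.145,.175),(.155,.175)):
        m=(S[:,2]>lo)&(S[:,2]<hi)&(np.hypot(*(S[:,:2]-c[:2]).T)<.05); Q=S[m]
        rc=cv2.minAreaRect(Q[:,:2].astype(np.float32)*1000); w,V=np.linalg.eigh(np.cov(Q[:,:2].T)); print(len(Q),Q.mean(0),rc,np.degrees(np.arctan2(V[1,1],V[0,1])),Q[:,2].max())
    # rim + dowel
    d=np.hypot(*(S[:,:2]-c[:2]).T)
    m=(d>.095)&(d<.125)&(S[:,2]>.11); print("dowel",m.sum(),S[m].mean(0) if m.any() else 0, S[m][:,2].max() if m.any() else 0)
im=cv2.imread("pics/top1.png"); a=cv2.resize(im[110:260,280:430],(590,590),interpolation=cv2.INTER_CUBIC)
cv2.imwrite("pics/c1.png",a)
```

```text
top [ 0.50479991 -0.13620694  0.1636748 ]
189 [ 0.50662012 -0.13822177  0.16125047] ((507.2175598144531, -139.86561584472656), (44.851192474365234, 14.441657066345215), 28.101787567138672) -151.46095385850623 0.1683872077476714
160 [ 0.50710961 -0.13886057  0.16319787] ((507.5218811035156, -140.23931884765625), (44.663124084472656, 14.467865943908691), 30.099435806274414) -151.5535962869878 0.1683872077476714
dowel 57 [ 0.49525915 -0.12653329  0.11562755] 0.12429840142619838
scene [ 0.515792   -0.14372169  0.1532406 ]
299 [ 0.51142293 -0.14137593  0.15713345] ((509.10723876953125, -139.30018615722656), (45.30473709106445, 15.994667053222656), 31.155454635620117) -148.08609810614504 0.16504702121332376
196 [ 0.5105424  -0.14054203  0.1608682 ] ((509.22467041015625, -139.0902862548828), (44.940582275390625, 15.95398998260498), 31.8704891204834) -148.97748770447973 0.16504702121332376
dowel 49 [ 0.45093262 -0.06538074  0.11478418] 0.12207821341387713
```

View pics/c1.png

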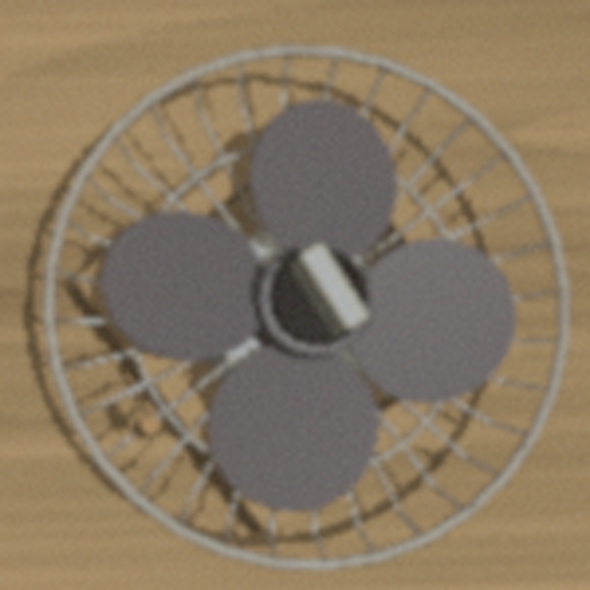

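The enlarged crop has the bar from about (310,250) to (355,325) and the dowel at (150,425). In the world frame the bar is centred near (0.508,-0.140) and points about 30°. I'll take the tool above it with yaw −150.

apply_moves:
  targets:
    - {"dp": [0.003, -0.008, 0], "yaw": -1}
    - {"dp": [0.008, -0.025, 0], "yaw": -4}
    - {"dp": [0.016, -0.05, 0], "yaw": -8}
    - {"dp": [0.026, -0.08, 0], "yaw": -13}
    - {"dp": [0.037, -0.11, 0], "yaw": -18}
    - {"dp": [0.047, -0.14, 0], "yaw": -23}
    - {"dp": [0.057, -0.17, 0], "yaw": -28}
    - {"dp": [0.067, -0.2, 0], "yaw": -33}
    - {"dp": [0.077, -0.23, 0], "yaw": -38}
    - {"dp": [0.088, -0.26, 0], "yaw": -43}
    - {"dp": [0.098, -0.29, 0], "yaw": -48}
    - {"dp": [0.108, -0.32, 0], "yaw": -53}
    - {"dp": [0.118, -0.35, 0], "yaw": -58}
    - {"dp": [0.128, -0.38, 0], "yaw": -63}
    - {"dp": [0.138, -0.41, 0], "yaw": -68}
    - {"dp": [0.148, -0.44, 0], "yaw": -73}
    - {"dp": [0.158, -0.47, 0], "yaw": -78}
    - {"dp": [0.165, -0.49, 0], "yaw": -82}
    - {"dp": [0.169, -0.502, 0], "yaw": -84}
    - {"dp": [0.17, -0.506, 0], "yaw": -85}
  grip: -1

```text
time_s: 1.77
tcp_pos: [0.4201, 0.1186, 0.2484]
eef_rot: [180.0, -0.0, -107.0]
contact_force: [-0.4, -0.3, -0.1]
gripper_width: 0.0878
gripper_force: 0.0
```

apply_moves:
  targets:
    - {"dp": [0.003, -0.008, 0], "yaw": -1}
    - {"dp": [0.008, -0.025, 0], "yaw": -4}
    - {"dp": [0.016, -0.05, 0], "yaw": -8}
    - {"dp": [0.026, -0.08, 0], "yaw": -13}
    - {"dp": [0.037, -0.11, 0], "yaw": -18}
    - {"dp": [0.047, -0.14, 0], "yaw": -23}
    - {"dp": [0.057, -0.17, 0], "yaw": -28}
    - {"dp": [0.067, -0.2, 0], "yaw": -33}
    - {"dp": [0.077, -0.23, 0], "yaw": -38}
    - {"dp": [0.084, -0.25, 0], "yaw": -41}
    - {"dp": [0.088, -0.26, 0], "yaw": -43}
    - {"dp": [0.088, -0.26, 0], "yaw": -43}
    - {"dp": [0.088, -0.26, 0], "yaw": -43}
    - {"dp": [0.088, -0.26, 0], "yaw": -43}

```text
time_s: 2.93
tcp_pos: [0.508, -0.1383, 0.2485]
eef_rot: [180.0, -0.0, -149.7]
contact_force: [0.0, 0.3, 0.0]
gripper_width: 0.0873
gripper_force: 0.0
```

Run:
```python
from h import *
im,X,s=cloud("wrist"); save("w1.png",im); print(s["time_s"],s["joints"],s["tcp_pos"],s["eef_rot"],s["contact_force"])
S=X.reshape(-1,3);c=np.array([.508,-.1395])
m=(S[:,2]>.145)&(S[:,2]<.175)&(np.hypot(*(S[:,:2]-c).T)<.04);Q=S[m]
print(len(Q),Q.mean(0),Q[:,2].max(),cv2.minAreaRect(Q[:,:2].astype(np.float32)*1000))
Q=Q[Q[:,2]>.158];print(len(Q),np.median(Q,0),cv2.minAreaRect(Q[:,:2].astype(np.float32)*1000))
```

```text
2.9333 [ 6.12646016e+00  6.53098658e+00 -1.79273993e+01 -1.73282784e-02
 -6.55532108e+01 -6.57819311e+01] [ 0.50798648 -0.13827773  0.24845679] [ 1.79980857e+02 -4.10657525e-03 -1.49662643e+02] [0.03039549 0.25677512 0.04860063]
1354 [ 0.50516397 -0.14095012  0.16244257] 0.1654079069002749 ((507.238525390625, -139.86790466308594), (45.80344009399414, 13.993449211120605), 30.670455932617188)
1284 [ 0.50589525 -0.1404669   0.16319938] ((507.238525390625, -139.86790466308594), (45.80344009399414, 13.993449211120605), 30.670455932617188)
```

View pics/w1.png

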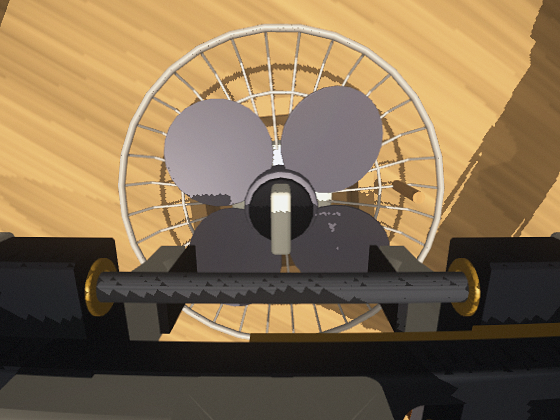

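The wrist view shows the bar upright at (280,220), centred between the jaws and aligned with them, and the dowel at (405,188), clear of the fingers. I'll descend and grip, leaving the yaw slightly clockwise so that closing can't tighten the nut.

apply_moves:
  targets:
    - {"dp": [-0.001, -0.0015, -0.005], "yaw": -0.5}
    - {"dp": [-0.001, -0.0015, -0.015], "yaw": -0.5}
    - {"dp": [-0.001, -0.0015, -0.03], "yaw": -0.5}
    - {"dp": [-0.001, -0.0015, -0.045], "yaw": -0.5}
    - {"dp": [-0.001, -0.0015, -0.06], "yaw": -0.5}
    - {"dp": [-0.001, -0.0015, -0.072], "yaw": -0.5}
    - {"dp": [-0.001, -0.0015, -0.082], "yaw": -0.5}
    - {"dp": [-0.001, -0.0015, -0.088], "yaw": -0.5}
    - {"dp": [-0.001, -0.0015, -0.092], "yaw": -0.5}
    - {"dp": [-0.001, -0.0015, -0.092], "yaw": -0.5}
    - {"dp": [-0.001, -0.0015, -0.092], "yaw": -0.5}

```text
time_s: 3.9
tcp_pos: [0.5075, -0.1406, 0.1568]
eef_rot: [-180.0, 0.0, -150.2]
contact_force: [-0.3, 0.4, -0.0]
gripper_width: 0.0874
gripper_force: 0.0
```

apply_moves:
  targets:
    - {"dp": [0, 0, 0], "yaw": 0}
    - {"dp": [0, 0, 0], "yaw": 0}
    - {"dp": [0, 0, 0], "yaw": 0}
    - {"dp": [0, 0, 0], "yaw": 0}
    - {"dp": [0, 0, 0], "yaw": 0}
    - {"dp": [0, 0, 0], "yaw": 0}
    - {"dp": [0, 0, 0], "yaw": 0}
    - {"dp": [0, 0, 0], "yaw": 0}
    - {"dp": [0, 0, 0], "yaw": 0}
    - {"dp": [0, 0, 0], "yaw": 0}
    - {"dp": [0, 0, 0], "yaw": 0}
    - {"dp": [0, 0, 0], "yaw": 0}
  grip: 1
  squeeze: 25

```text
time_s: 4.9
tcp_pos: [0.507, -0.1403, 0.1565]
eef_rot: [180.0, -0.0, -150.3]
contact_force: [-5.2, 12.1, 9.9]
gripper_width: 0.0136
gripper_force: 25.0
```

Gripped, with the bar pushing the tool sideways by about 13 N, so the tool is roughly 1 mm off axis. I'll correct that while turning and watch the force.

apply_moves:
  targets:
    - {"dp": [-0.0003, 0.0005, 0.0], "yaw": 0}
    - {"dp": [-0.0005, 0.001, 0.0], "yaw": -1}
    - {"dp": [-0.0005, 0.001, 0.0], "yaw": -3}
    - {"dp": [-0.0005, 0.001, 0.0], "yaw": -6}
    - {"dp": [-0.0005, 0.001, 0.0], "yaw": -9}
    - {"dp": [-0.0005, 0.001, 0.0], "yaw": -12}
    - {"dp": [-0.0005, 0.001, 0.0], "yaw": -14}
    - {"dp": [-0.0005, 0.001, 0.0], "yaw": -15}
    - {"dp": [-0.0005, 0.001, 0.0], "yaw": -15}

```text
time_s: 5.65
tcp_pos: [0.5068, -0.1399, 0.1566]
eef_rot: [-180.0, 0.0, -165.3]
contact_force: [0.9, -2.9, -2.1]
gripper_width: 0.0142
gripper_force: 25.0
```

```bash
python3 -c "
from h import *
s=get_state();print(s['tcp_pos'],s['eef_rot'],s['contact_force'],s['moment'],s['gripper_width'])"
```

```text
[ 0.50683357 -0.13987442  0.15655555] [-1.79976655e+02  8.46745673e-04 -1.65310990e+02] [ 0.85512964 -2.93677616 -2.14693869] [-1.14559586 -0.53576532 -0.06054088] 0.014178936922623522
```

Forces are small and the nut is turning with the tool. I'll finish the turn to yaw −210.

apply_moves:
  targets:
    - {"dp": [0, 0, 0], "yaw": -1}
    - {"dp": [0, 0, 0], "yaw": -3}
    - {"dp": [0, 0, 0], "yaw": -6}
    - {"dp": [0, 0, 0], "yaw": -9}
    - {"dp": [0, 0, 0], "yaw": -12}
    - {"dp": [0, 0, 0], "yaw": -15}
    - {"dp": [0, 0, 0], "yaw": -18}
    - {"dp": [0, 0, 0], "yaw": -21}
    - {"dp": [0, 0, 0], "yaw": -24}
    - {"dp": [0, 0, 0], "yaw": -27}
    - {"dp": [0, 0, 0], "yaw": -30}
    - {"dp": [0, 0, 0], "yaw": -33}
    - {"dp": [0, 0, 0], "yaw": -36}
    - {"dp": [0, 0, 0], "yaw": -39}
    - {"dp": [0, 0, 0], "yaw": -42}
    - {"dp": [0, 0, 0], "yaw": -44}
    - {"dp": [0, 0, 0], "yaw": -45}
    - {"dp": [0, 0, 0], "yaw": -45}
    - {"dp": [0, 0, 0], "yaw": -45}

```text
time_s: 7.23
tcp_pos: [0.5069, -0.1393, 0.1566]
eef_rot: [180.0, 0.0, 149.8]
contact_force: [1.1, 1.8, -1.0]
gripper_width: 0.0136
gripper_force: 25.0
```

apply_moves:
  targets:
    - {"dp": [0, 0, 0], "yaw": 0}
    - {"dp": [0, 0, 0], "yaw": 0}
    - {"dp": [0, 0, 0], "yaw": 0}
    - {"dp": [0, 0, 0], "yaw": 0}
    - {"dp": [0, 0, 0], "yaw": 0}
    - {"dp": [0, 0, 0], "yaw": 0}
    - {"dp": [0, 0, 0], "yaw": 0}
    - {"dp": [0, 0, 0], "yaw": 0}
    - {"dp": [0, 0, 0], "yaw": 0}
    - {"dp": [0, 0, 0], "yaw": 0}
  grip: -1

```text
time_s: 8.07
tcp_pos: [0.5067, -0.1397, 0.1566]
eef_rot: [180.0, 0.0, 149.7]
contact_force: [-0.4, -0.4, -0.9]
gripper_width: 0.0747
gripper_force: 0.0
```

apply_moves:
  targets:
    - {"dp": [0, 0, 0.003], "yaw": 0}
    - {"dp": [0, 0, 0.01], "yaw": 0}
    - {"dp": [0, 0, 0.022], "yaw": 0}
    - {"dp": [0, 0, 0.037], "yaw": 0}
    - {"dp": [0, 0, 0.052], "yaw": 0}
    - {"dp": [0, 0, 0.067], "yaw": 0}
    - {"dp": [0, 0, 0.08], "yaw": 0}
    - {"dp": [0, 0, 0.088], "yaw": 0}
    - {"dp": [0, 0, 0.092], "yaw": 0}
    - {"dp": [0, 0, 0.092], "yaw": 0}
    - {"dp": [0, 0, 0.092], "yaw": 0}

```text
time_s: 8.98
tcp_pos: [0.5065, -0.1395, 0.2482]
eef_rot: [180.0, -0.0, 149.7]
contact_force: [-0.1, 0.7, -1.1]
gripper_width: 0.088
gripper_force: 0.0
```

Run:
```python
from h import *
im,X,s=cloud("wrist"); save("w2.png",im); print(s["time_s"],s["tcp_pos"],s["eef_rot"])
S=X.reshape(-1,3);c=np.array([.507,-.1395])
m=(S[:,2]>.145)&(S[:,2]<.175)&(np.hypot(*(S[:,:2]-c).T)<.04);Q=S[m]
print(len(Q),Q[:,2].max(),cv2.minAreaRect(Q[:,:2].astype(np.float32)*1000))
```

```text
8.9833 [ 0.50651146 -0.13954095  0.24820853] [ 1.79996505e+02 -2.41966974e-02  1.49733395e+02]
1345 0.16566166451076506 ((506.873779296875, -139.5567169189453), (13.997962951660156, 45.74192810058594), 59.75530242919922)
```

View pics/w2.png

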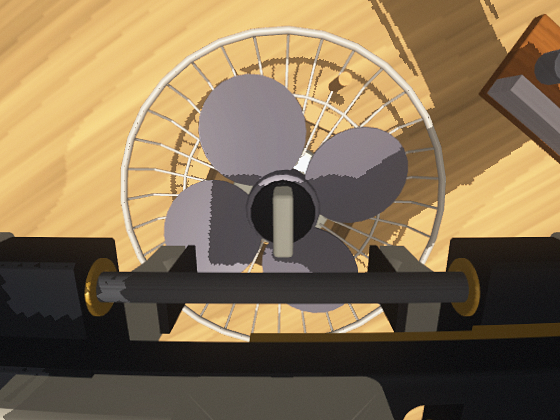

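The bar at (283,220) now points −30°, so it has turned about 61° clockwise from +30.7°. It is still seated and the gripper is clear of it. Handing in.

```bash
python3 -c "
from plant import r
print(r.close_job())"
```

```text
the job is handed in; nothing more can be done
None
```

The blade nut is loosened by about 61° clockwise seen from above and still on its shaft, the gripper has let go and backed off, the jig knob was not touched, and the job is handed in at about 9 s.

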